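Line up the scone cutters by size

ROBOT

A 6-joint arm with a two-finger parallel gripper is mounted at the origin on the work surface. World frame = base frame: x ahead of the robot, y to its left, z up, the work surface at z = 0. Lengths are in m, angles in rad, forces in N, time in s.
With the tool pointing down it reaches from about 0.3 to 0.775 m from the base axis. Payload 14.6 kg.
Tool frame: the origin (TCP) lies at the very end of the fingers, on their centre line; the grasp point (between the pads) lies 19 mm behind it; z points along the fingers, x is the direction in which the jaws open and shut, and the axes are right-handed (so a half turn about z gives the same grasp; the last joint's range is limited). The gripper opens to 94 mm and grips with 3 to 60 N. Pads are 16 mm wide; open, the fingers measure 119 mm over their backs; the gripper's body (75 mm by 177 mm) begins 78 mm behind the grasp point.
Start: joints at [-0.067, 0.3, 1.521, -0, 1.321, -0.067], TCP at [0.55, -0, 0.179] pointing down, gripper open.
Joint ranges: [-3.03, 3.03], [-0.79, 2.21], [0.23, 2.52], [-1.04, 4.18], [0, 3.07], [-2.55, 2.55]. Speed limits (rad/s): [2.22, 2.22, 2.57, 3.14, 3.14, 3.14].

INTERFACE

Orientations are given as [roll, pitch, yaw] about the fixed x, y, z axes, in that order (R = Rz(yaw) Ry(pitch) Rx(roll)).
In Python, from station import ctrl gives the robot as it stands.
- The arm moves only by the shell command python3 -m inch 'ROWS' [FORCE]. ROWS is JSON, one flat list of numbers, 7 for each row, row after row: the shift along the tool's x, y, z in cm, then the turn, a rotation vector about the tool's x, y, z in rad, then the opening, from 0 (shut) to 1 (fully open). In form: [tx, ty, tz, wx, wy, wz, claw, tx, ty, tz, wx, wy, wz, claw, ...]. A call has 1 to 20 rows; each row shifts and turns the commanded pose from where the row before left it, along the tool's axes as they then stand; what a row does not reach is not made up. A row lasts 1/8 s, in which the tool goes at most 62.5 mm and 10.7 degrees, less where a joint would pass 70% of its speed; a pose out of reach is approached as far as the arm can. A call is refused whole if a number of a shift passes 6.25 or a number of a turn 0.188, either way. A call with a gripper value outside its range is refused whole. The fingers move at their own pace and stop on an object; FORCE is the grip in N (left out, the last holds). Time passes only in rows, so rows that do not move let the fingers close. It gives the time, the measured TCP pose, the force and the opening at its end, in the units of the state.
- ctrl.get_obs(): the state, without advancing time (a new reading comes with each control period).
- ctrl.camera(name): name is "scene" or "side" or "wrist"; returns (picture, depth): 384x512x3 uint8, red, green, blue; 384x512 float32, m along the optical axis (not along the pixel's ray), 0 where there is no reading.
- ctrl.camera_params(name): a dict with "vertical_fov" (degrees; the focal length in pixels is half the picture's height over the tangent of half this angle, whatever the lens; pixels are square), "cx", "cy" (the principal point, pixels), "camera_from_world" (4x4, takes a point from world to camera coordinates); the wrist camera has in their place "mount" (4x4, takes a point from camera to tool coordinates, whose origin is the TCP and whose axes are the tool frame's). Camera axes: x right, y down, z forward; pixel columns grow to the right and rows downward; lengths in m; the calibration is good to about 2 mm. A picture is of the moment at which its call begins: read the wrist's pose just before it. camera_params takes no time and is no camera call.
- ctrl.hand_in(): hands the job in, once; it reports no verdict.
Trained networks look in the newest picture that a camera, given by its name, has taken for a name from the list of things; names that differ only in an ending like _2 or _b are one class to them, and where a whole thing is asked for, a point or a joint stands for the part that bears it (a point fixed in the world has none). Each returns a list of dicts, best first, with "score" (0 to 1); they miss things now and then, are a little off and sometimes report something else, mostly with a low value. They report only what shows in the picture. A call takes as long as a camera call. They do not tell look-alikes from the thing itself.
- ctrl.spot_in(camera, label): "bbox" ([centre column, centre row, width, height] in pixels, round what is visible of it).
- ctrl.place_of(camera, label): "centre" ([column, row] in pixels: a listed point, or the origin of a listed thing).
The state is a dict: "time_s": time; "qpos": joint angles; "joint_vel": joint speeds; "tau": joint torques, N m; "ee_pos": TCP position; "eef_rot": TCP orientation; "force": force on the tool from outside, world axes, zero at the start; "moment": the same for the moment, N m; "grip_width": finger opening in m.
Only numpy, scipy, OpenCV 4.12 (cv2) and the standard library are available. Lean on these libraries where they do the work, as an engineer would, in place of code of your own. Each camera call takes 0.05 s, during which the arm holds its last target. There are 200 camera calls.

TASK

Tidy the four round scone cutters back onto the dark mat: stand one on each white pad, centred and upright with the rolled rim up as now, in order of size, with the smallest on the pad next to the bell and the largest at the other end, by the salt box.

Things in the scene. Friction and masses are not known exactly. Their poses are not given: they have to be found in the camera images.
- cutter_32_center (a point): Scone cutter 32 mm in outer diameter (the smallest of four): a plain copper-coloured metal ring, open at both ends, 45 mm high, wall 3 mm, with a thin rolled rim along its upper edge, about 35 g, standing loose on the steel table. The point is the middle of the ring, half-way up (22.5 mm above its lower edge); z points up along its axis.
- cutter_42_center (a point): Scone cutter 42 mm in outer diameter (the second smallest): a plain copper-coloured metal ring, open at both ends, 45 mm high, wall 3 mm, with a thin rolled rim along its upper edge, about 45 g, standing loose on the steel table. The point is the middle of the ring, half-way up (22.5 mm above its lower edge); z points up along its axis.
- cutter_52_center (a point): Scone cutter 52 mm in outer diameter (the second largest): a plain copper-coloured metal ring, open at both ends, 45 mm high, wall 3 mm, with a thin rolled rim along its upper edge, about 55 g, standing loose on the steel table. The point is the middle of the ring, half-way up (22.5 mm above its lower edge); z points up along its axis.
- cutter_62_center (a point): Scone cutter 62 mm in outer diameter (the largest of four): a plain copper-coloured metal ring, open at both ends, 45 mm high, wall 3 mm, with a thin rolled rim along its upper edge, about 65 g, standing loose on the steel table. The point is the middle of the ring, half-way up (22.5 mm above its lower edge); z points up along its axis.
- pad_a: One of four identical white round pads, 76 mm in diameter, fixed in a straight row (to 4 mm) on the dark mat, neighbours about 92 mm apart (84 to 100). Origin at the pad's centre at table level; its flat top lies 5 mm above that. The letters do not tell the pad's place in the row.
- pad_b: One of four identical white round pads, 76 mm in diameter, fixed in a straight row (to 4 mm) on the dark mat, neighbours about 92 mm apart (84 to 100). Origin at the pad's centre at table level; its flat top lies 5 mm above that. The letters do not tell the pad's place in the row.
- pad_c: One of four identical white round pads, 76 mm in diameter, fixed in a straight row (to 4 mm) on the dark mat, neighbours about 92 mm apart (84 to 100). Origin at the pad's centre at table level; its flat top lies 5 mm above that. The letters do not tell the pad's place in the row.
- pad_d: One of four identical white round pads, 76 mm in diameter, fixed in a straight row (to 4 mm) on the dark mat, neighbours about 92 mm apart (84 to 100). Origin at the pad's centre at table level; its flat top lies 5 mm above that. The letters do not tell the pad's place in the row.
- bell: Service bell with a black round foot 80 mm across, a bright steel dome and a little steel button, 53 mm high, fixed just beyond one end of the row of pads, about 112 mm from the last pad's centre. Origin at the centre of its foot, at table level. A square white salt box (70 mm wide, 52 mm high) stands likewise beyond the other end.
- mat: Dark rubber mat under the pads, 86 x 410 mm, 2 mm thick, fixed. Origin at its centre at table level; its y axis runs along the row of pads, z up.
Mind the look-alikes: they are no part of the job. What is shaped like the part that bears cutter_32_center but purple is not meant.

How it is judged:
By the outcome, as a careful person would: the job done as asked, in the order asked, and still so for the second after the job is handed in, with the robot touching nothing.
It also fails if it takes over 102 s, if anything falls off the work surface, if the arm or the gripper's body presses on something with over 40 N, if the wrist force passes 120 N, or if a joint passes its speed limit or range.

## Working session

There is one attempt and no reset: what is moved stays moved. The work goes in short steps, Python scripts to look and compute and a shell command to move; the robot and the scene stay as the last step left them, time stands still between calls to the robot, and variables do not carry over. Pictures are saved under pics/ and viewed, about 12 in all and at most 16, crops included, and the job is handed in when it is done.

```bash
mkdir -p pics; ls; python3 - <<'E'
from station import ctrl
import cv2,numpy as np
for n in("scene","side"):
    p,d=ctrl.camera(n); cv2.imwrite(f"pics/{n}0.png",p[:,:,::-1]); np.savez(f"/tmp/{n}0.npz",p=p,d=d)
    print(n,ctrl.camera_params(n))
print(ctrl.camera_params("wrist")); print(ctrl.get_obs())
E
```

```text
pics
scene {'vertical_fov': 46.84507447394579, 'cx': 256.8369303646386, 'cy': 192.90798126791276, 'camera_from_world': array([[-0.90484136,  0.42530454,  0.0194462 ,  0.50800257],
       [ 0.28461982,  0.63823799, -0.71529283, -0.14112945],
       [-0.31662859, -0.64169176, -0.69855423,  1.26913696],
       [ 0.        ,  0.        ,  0.        ,  1.        ]])}
side {'vertical_fov': 55.24673195719542, 'cx': 257.3618073822294, 'cy': 195.26007861788963, 'camera_from_world': array([[ 0.81340928, -0.58168245,  0.00329885, -0.46298379],
       [-0.4643528 , -0.65273339, -0.59859469,  0.26819578],
       [ 0.35034529,  0.48537064, -0.80104527,  0.67205002],
       [ 0.        ,  0.        ,  0.        ,  1.        ]])}
{'vertical_fov': 70.16206561182995, 'cx': 256.2427615402293, 'cy': 188.3364650727468, 'mount': array([[ 9.99999345e-01,  8.32442405e-04,  7.85933145e-04,
         6.41865356e-04],
       [-9.93972956e-04,  9.71933501e-01,  2.35253653e-01,
        -6.76848500e-02],
       [-5.68039637e-04, -2.35254280e-01,  9.71933692e-01,
        -2.07204864e-01],
       [ 0.00000000e+00,  0.00000000e+00,  0.00000000e+00,
         1.00000000e+00]])}
{'time_s': 0.1, 'qpos': array([-6.65815719e-02,  3.00396452e-01,  1.52150473e+00, -4.74926273e-05,
        1.32070830e+00, -6.65951410e-02]), 'joint_vel': array([-0.0005616 , -0.00248511, -0.00092828,  0.00057088, -0.00106543,
       -0.00110945]), 'tau': array([ 1.84928511e-03, -5.32644153e+01, -3.53284299e+01,  7.10431044e-02,
        2.34944851e-02, -7.30603051e-05]), 'ee_pos': array([5.49739701e-01, 1.08372409e-05, 1.78059590e-01]), 'eef_rot': array([-3.14157089e+00,  1.01764339e-03,  2.53573998e-05]), 'force': array([-0.10460463, -0.29951763,  0.86536303]), 'moment': array([-0.02638964, -0.00084284, -0.02326018]), 'grip_width': 0.09425375527893075}
```

View pics/scene0.png

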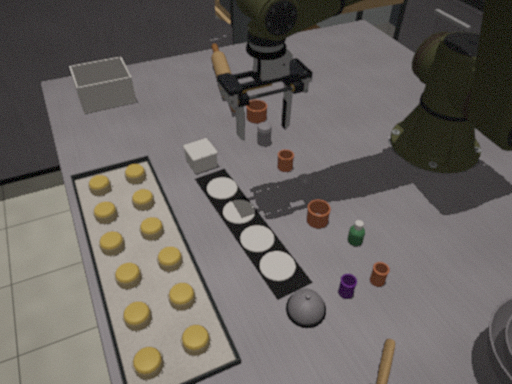

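View pics/side0.png

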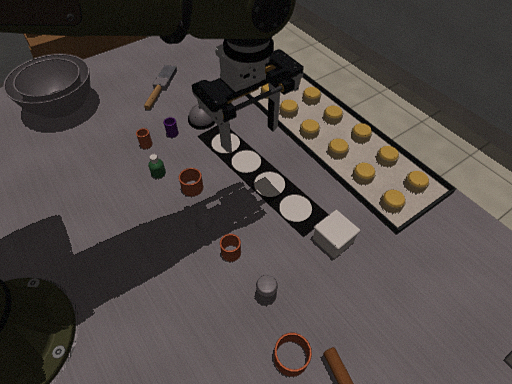

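The scene view shows copper cutters at about (257,112), (286,160), (318,213) and (380,274). The purple look-alike is at (347,286), the bell at (306,307), the salt box at (201,155), and the pads run between the last two. Next I measure with depth and colour from both cameras.

```bash
cat > h.py <<'E'
import numpy as np,cv2
from scipy.optimize import least_squares
def cloud(p,d,P,T):
    f=p.shape[0]/2/np.tan(np.radians(P["vertical_fov"]/2))
    v,u=np.mgrid[:p.shape[0],:p.shape[1]]
    X=np.stack([(u-P["cx"])/f*d,(v-P["cy"])/f*d,d],-1)
    return X@T[:3,:3].T+T[:3,3]
def copper(p):
    h=cv2.cvtColor(p,cv2.COLOR_RGB2HSV); return ((h[...,0]<13)|(h[...,0]>174))&(h[...,1]>110)&(h[...,2]>35)
def white(p):
    h=cv2.cvtColor(p,cv2.COLOR_RGB2HSV); return (h[...,1]<45)&(h[...,2]>95)
def blobs(m,X,d,minn=25):
    n,L,S,C=cv2.connectedComponentsWithStats(m.astype(np.uint8))
    for i in range(1,n):
        if S[i,4]>=minn:
            k=(L==i)&(d>0); yield C[i].round(),X[k]
E
python3 - <<'E'
from h import *
from station import ctrl
for n in("scene","side"):
    z=np.load(f"/tmp/{n}0.npz");p,d=z["p"],z["d"];P=ctrl.camera_params(n)
    X=cloud(p,d,P,np.linalg.inv(P["camera_from_world"]))
    print(n)
    for c,Q in blobs(copper(p),X,d):
        zm=np.percentile(Q[:,2],95)
        if zm>.06 or len(Q)>3000: continue
        R=Q[Q[:,2]>zm-.008]
        (x,y),r=cv2.minEnclosingCircle((R[:,:2]*1000).astype(np.float32))
        print("cu",c,len(Q),"ztop %.3f x %.1f y %.1f dia %.1f"%(zm,x,y,2*r))
    for c,Q in blobs(white(p)&(abs(X[...,2]-.005)<.006)&(d>0),X,d,60):
        (x,y),r=cv2.minEnclosingCircle((Q[:,:2]*1000).astype(np.float32))
        print("wh",c,len(Q),"z %.4f x %.1f y %.1f dia %.1f"%(np.median(Q[:,2]),x,y,2*r))
    for l in("bell","mat","cutter_32_center"):
        print(l,[(np.round(r["centre"]),round(r["score"],2)) for r in ctrl.place_of(n,l)[:5]])
E
```

```text
scene
cu [256. 111.] 369 ztop 0.044 x 412.1 y -322.4 dia 66.3
cu [285. 160.] 270 ztop 0.045 x 442.0 y -84.0 dia 43.9
cu [318. 213.] 510 ztop 0.046 x 461.7 y 117.3 dia 55.6
cu [379. 274.] 306 ztop 0.045 x 434.0 y 316.2 dia 32.1
wh [304. 228.] 62707 z 0.0005 x 335.1 y -242.9 dia 1685.8
wh [339.  30.] 63 z 0.0003 x -162.9 y -742.7 dia 141.5
wh [237.  57.] 373 z 0.0006 x 296.7 y -689.3 dia 224.7
wh [270.  87.] 89 z 0.0003 x 298.7 y -464.2 dia 101.1
wh [496. 157.] 538 z 0.0002 x -118.4 y 102.8 dia 234.4
wh [151. 284.] 13799 z 0.0054 x 854.9 y 47.0 dia 627.9
wh [239. 211.] 610 z 0.0048 x 608.7 y 15.8 dia 96.7
bell [(array([306., 312.]), 0.65)]
mat [(array([247., 226.]), 0.66)]
cutter_32_center [(array([345., 282.]), 0.9), (array([379., 274.]), 0.59), (array([256., 112.]), 0.42)]
side
cu [92. 50.] 51 ztop -0.141 x 550.0 y 1134.2 dia 9.3
cu [144. 138.] 234 ztop 0.044 x 429.7 y 311.5 dia 35.0
cu [191. 181.] 512 ztop 0.045 x 456.5 y 113.0 dia 54.5
cu [230. 247.] 430 ztop 0.045 x 437.0 y -87.7 dia 43.3
cu [292. 353.] 632 ztop 0.046 x 409.7 y -325.8 dia 63.3
cu [338. 367.] 348 ztop 0.038 x 458.5
[... 1030 characters left out ...]
6.0 dia 94.0
wh [328. 192.] 1266 z -0.0001 x 731.3 y -77.9 dia 317.6
wh [212. 172.] 533 z -0.0002 x 506.2 y 145.7 dia 176.1
wh [246. 161.] 514 z 0.0039 x 611.5 y 109.4 dia 79.3
wh [  8. 169.] 146 z -0.0002 x 120.4 y 439.0 dia 104.9
wh [273. 180.] 294 z 0.0040 x 616.0 y 15.3 dia 76.3
wh [ 82. 188.] 65 z -0.0005 x 243.7 y 265.4 dia 53.0
wh [ 37. 208.] 872 z -0.0002 x 150.8 y 281.5 dia 204.6
wh [319. 310.] 33347 z -0.0000 x 512.5 y -259.4 dia 969.8
wh [295. 208.] 683 z 0.0041 x 621.5 y -77.5 dia 78.2
wh [291. 354.] 326 z 0.0001 x 410.4 y -324.3 dia 51.3
bell [(array([199., 117.]), 0.84)]
mat [(array([258., 174.]), 0.91)]
cutter_32_center [(array([143., 139.]), 0.5), (array([170., 125.]), 0.47)]
```

```bash
cat >> h.py <<'E'
from scipy.spatial.transform import Rotation as Ro
def wrist(name):
    from station import ctrl
    o=ctrl.get_obs();p,d=ctrl.camera("wrist");P=ctrl.camera_params("wrist")
    T=np.eye(4);T[:3,:3]=Ro.from_euler("xyz",o["eef_rot"]).as_matrix();T[:3,3]=o["ee_pos"]
    X=cloud(p,d,P,T@P["mount"]); cv2.imwrite(f"pics/{name}.png",p[:,:,::-1])
    t=o["ee_pos"]*1000
    print("t %.2f tcp"%o["time_s"],t.round(1),"rot",o["eef_rot"].round(3),"F",o["force"].round(1),"w %.4f"%o["grip_width"])
    def rep(lab,c,Q,z):
        pts=(Q[:,:2]*1000).astype(np.float32)
        (x,y),r=cv2.minEnclosingCircle(pts); (ex,ey),ax,_=cv2.fitEllipse(cv2.convexHull(pts))
        print(lab,c,len(Q),"z %.1f encl %.1f %.1f dia %.1f | ell %.1f %.1f ax %.0f %.0f | from tcp %.1f %.1f"%(z*1000,x,y,2*r,ex,ey,*ax,x-t[0],y-t[1]))
    for c,Q in blobs(copper(p)&(X[...,2]>.003)&(X[...,2]<.065),X,d,100):
        z=np.percentile(Q[:,2],95); R=Q[Q[:,2]>z-.007]; rep("cu",c,R,z)
    m=(abs(X[...,2]-.005)<.0055)&(d>0)&(cv2.cvtColor(p,cv2.COLOR_RGB2HSV)[...,1]<45)&(p.min(2)>135)
    m=cv2.morphologyEx(m.astype(np.uint8),cv2.MORPH_OPEN,np.ones((5,5)))
    for c,Q in blobs(m,X,d,300): rep("wh",c,Q,np.median(Q[:,2]))
    return p,d,X,o
E
python3 -c "
from h import *
wrist('w0')"
python3 -m inch '[-2,-5.2,0,0,0,0,0.8,-2,-5.2,0,0,0,0,0.8,-2,-5.2,0,0,0,0,0.8,-2,-5.2,0,0,0,0,0.8,-2,-5.2,0,0,0,0,0.8,-2,-5.2,0,0,0,0,0.8,0,0,0,0,0,0,0.8,0,0,0,0,0,0,0.8]' 15
python3 -c "
from h import *
wrist('w1')"
```

```text
t 0.40 tcp [550.   -0.  178.5] rot [-3.142  0.     0.   ] F [-0.2  0.  -0.6] w 0.0939
cu [177.  79.] 474 z 46.8 encl 459.4 115.7 dia 52.5 | ell 459.4 115.6 ax 51 52 | from tcp -90.5 115.7
cu [188. 237.] 43 z 46.7 encl 453.0 -92.5 dia 24.7 | ell 453.2 -92.7 ax 9 24 | from tcp -96.9 -92.5
wh [138.  53.] 23100 z 1.1 encl 394.9 125.6 dia 369.6 | ell 410.8 147.5 ax 183 424 | from tcp -155.1 125.6
wh [299.  22.] 2531 z 6.2 encl 605.0 196.2 dia 77.0 | ell 604.5 195.7 ax 75 76 | from tcp 55.0 196.3
wh [375.  55.] 8658 z 1.3 encl 700.3 135.7 dia 188.1 | ell 702.6 135.8 ax 139 202 | from tcp 150.3 135.8
wh [463. 132.] 14534 z 6.3 encl 817.3 32.1 dia 374.6 | ell 835.3 -0.8 ax 163 505 | from tcp 267.3 32.1
wh [303.  89.] 2776 z 6.2 encl 612.5 110.1 dia 77.1 | ell 612.3 110.1 ax 76 77 | from tcp 62.5 110.1
wh [183.  82.] 536 z 1.2 encl 456.9 116.9 dia 40.6 | ell 454.0 118.5 ax 31 41 | from tcp -93.1 116.9
wh [313. 156.] 1220 z 6.2 encl 616.9 15.8 dia 77.2 | ell 620.2 17.2 ax 67 76 | from tcp 66.9 15.9
wh [369. 189.] 4763 z 1.2 encl 711.4 -43.4 dia 193.1 | ell 717.9 -33.1 ax 104 200 | from tcp 161
[... 649 characters left out ...]
4 z 46.9 encl 431.1 315.7 dia 31.7 | ell 431.1 315.7 ax 30 31 | from tcp 1.1 4.0
cu [276. 313.] 232 z 46.3 encl 459.0 116.9 dia 52.0 | ell 458.8 117.2 ax 50 51 | from tcp 28.9 -194.8
wh [258. 108.] 85488 z 1.1 encl 404.8 353.9 dia 768.2 | ell 413.1 367.6 ax 446 825 | from tcp -25.3 42.2
wh [503. 200.] 1237 z 6.2 encl 791.5 283.5 dia 135.3 | ell 786.0 268.1 ax 38 157 | from tcp 361.4 -28.2
wh [373. 240.] 1014 z 6.1 encl 605.4 199.0 dia 74.0 | ell 611.7 200.2 ax 59 81 | from tcp 175.3 -112.6
wh [208. 317.] 2970 z 1.0 encl 352.3 49.0 dia 187.3 | ell 354.8 62.9 ax 100 197 | from tcp -77.8 -262.7
wh [316. 316.] 1430 z 1.0 encl 523.8 68.4 dia 107.5 | ell 521.7 71.5 ax 66 131 | from tcp 93.8 -243.3
```

View pics/w1.png

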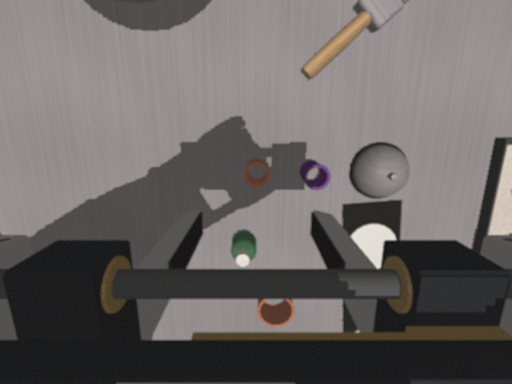

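View pics/w0.png

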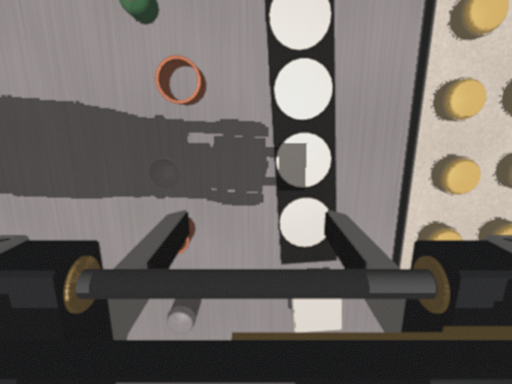

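In w1 the copper ring at (257,173) is the plain copper 32 mm cutter, dia 31.7 mm. The purple one at (315,176) is the look-alike. I'll confirm this with an enlarged crop.

```bash
python3 -c "
import cv2
p=cv2.imread('pics/w1.png')[130:220,210:350];cv2.imwrite('pics/c1.png',cv2.resize(p,None,fx=5,fy=5,interpolation=2))"
```

```text
(no output)
```

View pics/c1.png

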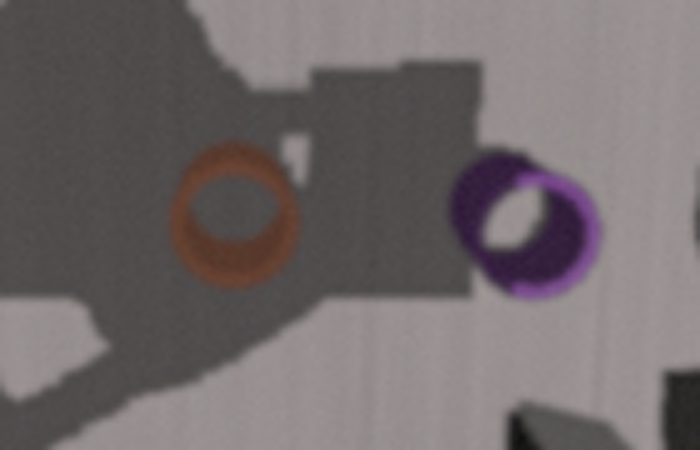

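The crop shows the copper ring on the left, which is the target. The purple ring is on the right and stays untouched.

```bash
python3 -m inch '[0.1,-0.4,0,0,0,0,0.6,0,0,5,0,0,0,0.6,0,0,5,0,0,0,0.6,0,0,4,0,0,0,0.6,0,0,2,0,0,0,0.6,0,0,1.05,0,0,0,0.6,0,0,0,0,0,0,0.6,0,0,0,0,0,0,0,0,0,0,0,0,0,0,0,0,0,0,0,0,0,0,0,0,0,0,0,0,0,0,0,0,0,0,0]' 15
python3 -m inch '[0,0,-1,0,0,0,0,0,0,-5,0,0,0,0,0,0,-5,0,0,0,0,0,0,-6,0,0,0,0,0,0,0,0,0,0,0,0,0,0,0,0,0,0]' 
python3 -c "
from h import *
wrist('w2')"
```

```text
time_s: 3.0
ee_pos: [0.4312, 0.3162, 0.0084]
eef_rot: [-3.141, -0.001, 0.0]
force: [-0.5, -0.3, 5.3]
grip_width: 0.0308
time_s: 3.75
ee_pos: [0.4306, 0.3158, 0.1775]
eef_rot: [3.141, 0.001, 0.0]
force: [-0.2, -0.3, -0.1]
grip_width: 0.031
t 3.75 tcp [430.6 315.8 177.5] rot [3.141e+00 1.000e-03 0.000e+00] F [-0.2 -0.3 -0.1] w 0.0310
cu [275. 314.] 275 z 46.2 encl 459.1 117.1 dia 51.8 | ell 458.8 117.2 ax 50 51 | from tcp 28.5 -198.6
wh [264. 106.] 84968 z 1.2 encl 413.8 335.3 dia 769.9 | ell 414.7 333.8 ax 577 788 | from tcp -16.8 19.5
wh [504. 201.] 1186 z 6.3 encl 794.5 286.2 dia 132.5 | ell 789.5 265.4 ax 36 164 | from tcp 363.8 -29.6
wh [215. 196.] 389 z 1.1 encl 370.8 281.0 dia 43.3 | ell 370.1 279.0 ax 33 43 | from tcp -59.8 -34.8
wh [375. 235.] 486 z 6.2 encl 607.0 212.2 dia 64.4 | ell 607.0 216.3 ax 35 63 | from tcp 176.4 -103.5
wh [269. 259.] 529 z 1.1 encl 447.2 179.2 dia 60.7 | ell 447.5 167.3 ax 49 78 | from tcp 16.6 -136.6
wh [237. 316.] 1231 z 1.0 encl 404.0 71.4 dia 94.0 | ell 403.6 73.5 ax 75 96 | from tcp -26.6 -244.4
wh [435. 318.] 1609 z 1.2 encl 721.8 70.6 dia 103.4 | ell 722.8 76.9 ax 78 105 | from tcp 291.2 -245.2
wh [ 87. 323.] 668 z 0.8 encl 153.3 66.0 dia 78.4 | ell 153.7 62.3 ax 46 79 | from tcp -277.3 -249.7
```

```bash
python3 -m inch '[4.36,4.5,0,0,0,0,0,4.36,4.5,0,0,0,0,0,4.36,4.5,0,0,0,0,0,4.36,4.5,0,0,0,0,0,0,0,0,0,0,0,0,0,0,0,0,0,0,0]' 
cat >> h.py <<'E'
def held(p,d,X,o):
    k=copper(p)&(X[...,2]>.15)&(X[...,2]<.25)
    for c,Q in blobs(k,X,d,60):
        z=np.percentile(Q[:,2],95);R=Q[Q[:,2]>z-.007]; (x,y),r=cv2.minEnclosingCircle((R[:,:2]*1000).astype(np.float32))
        print("HELD",c,len(R),"z %.1f dia %.1f off %.1f %.1f"%(z*1000,2*r,x-o["ee_pos"][0]*1000,y-o["ee_pos"][1]*1000))
E
python3 -c "
from h import *
held(*wrist('w3'))"
```

```text
time_s: 4.55
ee_pos: [0.6042, 0.1366, 0.1765]
eef_rot: [3.141, 0.003, -0.0]
force: [-0.3, -0.0, 0.2]
grip_width: 0.0307
t 4.55 tcp [604.2 136.6 176.5] rot [ 3.141e+00  3.000e-03 -0.000e+00] F [-0.3 -0.   0.2] w 0.0307
cu [146. 190.] 372 z 46.3 encl 459.9 116.6 dia 52.2 | ell 459.8 116.8 ax 50 52 | from tcp -144.3 -19.9
wh [107.  68.] 25736 z 1.1 encl 411.0 258.3 dia 375.7 | ell 406.8 266.3 ax 238 377 | from tcp -193.2 121.7
wh [331. 106.] 17697 z 1.2 encl 693.5 192.9 dia 341.6 | ell 702.2 214.0 ax 150 397 | from tcp 89.2 56.4
wh [440. 126.] 21715 z 6.2 encl 841.1 172.9 dia 379.9 | ell 853.8 177.2 ax 227 401 | from tcp 236.9 36.3
wh [262. 120.] 1491 z 6.1 encl 604.8 196.4 dia 77.6 | ell 608.1 202.4 ax 61 78 | from tcp 0.6 59.9
wh [279. 195.] 327 z 6.0 encl 637.3 101.1 dia 36.2 | ell 637.5 104.4 ax 25 42 | from tcp 33.1 -35.5
wh [124. 238.] 4064 z 0.9 encl 409.2 39.6 dia 300.4 | ell 412.1 33.1 ax 74 329 | from tcp -195.0 -97.0
wh [263. 258.] 794 z 6.0 encl 612.7 6.5 dia 71.6 | ell 613.0 8.7 ax 65 74 | from tcp 8.5 -130.1
wh [268. 310.] 1023 z 6.0 encl 623.1 -79.2 dia 77.2 | ell 623.4 -85.6 ax 59 80 | from tcp 18.9 -215.8
wh [424. 319.] 843 z 6.1 encl 878.9 -103.5 dia 90.1 | ell 880.5 -102.2 ax 53 91 | from tcp 274.7 -240.1
wh [ 74. 320.] 1653 z 0.8 encl 307.9 -109.2 dia 107.8 | ell 307.8 -109.7 ax 82 104 | from tcp -296.3 -245.8
wh [230. 316.] 672 z 0.9 encl 560.3 -101.6 dia 71.1 | ell 563.8 -103.4 ax 51 72 | from tcp -44.0 -238.2
HELD [256. 223.] 754 z 214.9 dia 33.0 off 1.0 -0.3
```

View pics/w3.png

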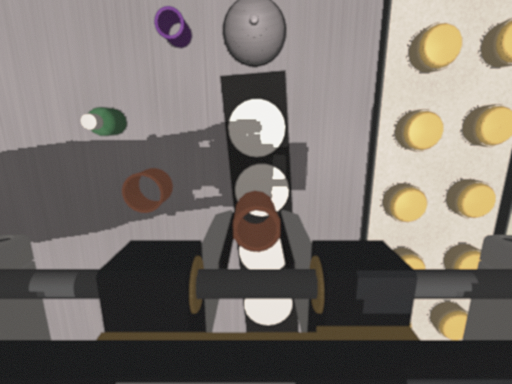

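```bash
python3 -m inch '[0,-6,0,0,0,0,0,0,0,5,0,0,0,0,0,0,5,0,0,0,0,0,0,4,0,0,0,0,0,0,2.1,0,0,0,0,0,0,0,0,0,0,0,0,0,0,0,0,0,0]'
```

```text
time_s: 5.48
ee_pos: [0.6051, 0.1972, 0.0183]
eef_rot: [-3.141, -0.001, 0.001]
force: [0.0, -0.0, -0.3]
grip_width: 0.0306
```

```bash
python3 -m inch '[-0.1,0.05,0.2,0,0,0,0,0,0,0.2,0,0,0,0,0,0,0,0,0,0,0,0,0,0,0,0,0,0]'
```

```text
time_s: 5.98
ee_pos: [0.604, 0.1959, 0.0131]
eef_rot: [3.142, -0.0, -0.0]
force: [-0.5, 0.5, -1.2]
grip_width: 0.0309
```

```bash
python3 -m inch '[0,0,0,0,0,0,0.55,0,0,0,0,0,0,0.55,0,0,0,0,0,0,0.55,0,0,-3,0,0,0,0.55,0,0,-6,0,0,0,0.8,0,0,-6,0,0,0,0.8,0,0,-1.4,0,0,0,0.8,0,0,0,0,0,0,0.8]'
python3 -c "
from h import *
wrist('w4')" | grep -E "tcp|cu| z [56]"
python3 -m inch '[-3.28,5.7,0,0,0,0,0.8,-3.28,5.7,0,0,0,0,0.8,-3.28,5.7,0,0,0,0,0.8,-3.28,5.7,0,0,0,0,0.8,-3.28,5.4,0,0,0,0,0.8,0,0,0,0,0,0,0.8,0,0,0,0,0,0,0.8]'
python3 -c "
from h import *
wrist('w5')" | grep -E "tcp|cu"
```

```text
time_s: 6.98
ee_pos: [0.604, 0.196, 0.1771]
eef_rot: [-3.141, -0.001, -0.0]
force: [0.6, -0.9, -1.3]
grip_width: 0.0751
t 6.97 tcp [604.  196.  177.1] rot [-3.141e+00 -1.000e-03 -0.000e+00] F [ 0.6 -0.9 -1.3] w 0.0751
cu [256. 179.] 133 z 51.8 encl 604.2 196.0 dia 31.5 | ell 604.5 195.9 ax 29 31 | from tcp 0.1 0.1
cu [148. 230.] 278 z 46.2 encl 459.3 117.0 dia 52.8 | ell 459.3 117.3 ax 49 53 | from tcp -144.7 -79.0
cu [160. 335.] 37 z 21.7 encl 449.2 -70.0 dia 15.8 | ell 452.0 -70.1 ax 4 21 | from tcp -154.8 -266.0
wh [217.  78.] 56383 z 1.2 encl 582.8 304.0 dia 709.0 | ell 600.1 269.9 ax 451 739 | from tcp -21.2 108.0
wh [436. 145.] 16219 z 6.3 encl 852.1 202.6 dia 330.4 | ell 853.6 200.8 ax 218 386 | from tcp 248.1 6.6
wh [261. 229.] 1949 z 6.0 encl 612.5 108.8 dia 77.9 | ell 612.0 109.1 ax 76 77 | from tcp 8.4 -87.2
wh [215. 241.] 1703 z 1.0 encl 536.2 91.2 dia 107.0 | ell 540.2 87.6 ax 76 107 | from tcp -67.8 -104.8
wh [199. 317.] 2248 z 0.9 encl 511.3 -44.5 dia 138.0 | ell 512.5 -46.6 ax 81 140 | from tcp -92.7 -240.5
wh [321. 315.] 1574 z 1.0 encl 712.2 -41.7 dia 106.4 | ell 71
[... 899 characters left out ...]
 1.3 encl 707.0 -19.5 dia 335.7 | ell 716.9 -16.9 ax 292 339 | from tcp 260.4 54.3
wh [265.  16.] 580 z 1.3 encl 458.0 121.8 dia 37.1 | ell 458.4 122.9 ax 31 37 | from tcp 11.4 195.7
wh [384. 104.] 2731 z 6.2 encl 617.3 16.2 dia 77.9 | ell 617.3 16.4 ax 77 77 | from tcp 170.7 90.0
wh [499. 182.] 2360 z 6.3 encl 781.2 -74.4 dia 228.7 | ell 790.9 -109.3 ax 53 299 | from tcp 334.6 -0.6
wh [382. 173.] 2298 z 6.1 encl 623.4 -76.4 dia 78.3 | ell 623.7 -76.1 ax 76 77 | from tcp 176.8 -2.6
wh [188. 318.] 1770 z 0.9 encl 337.0 -316.0 dia 130.6 | ell 336.9 -316.0 ax 73 128 | from tcp -109.6 -242.2
wh [300. 314.] 2723 z 1.0 encl 521.0 -309.8 dia 185.4 | ell 521.3 -309.9 ax 71 195 | from tcp 74.4 -236.0
```

View pics/w4.png

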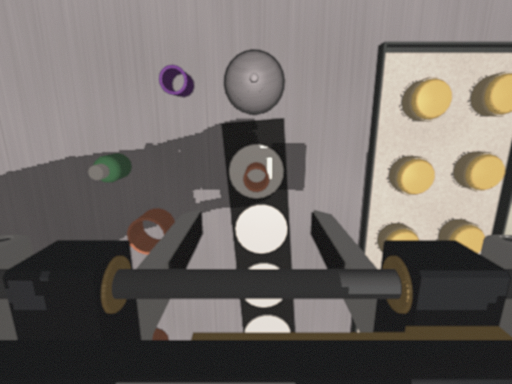

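View pics/w5.png

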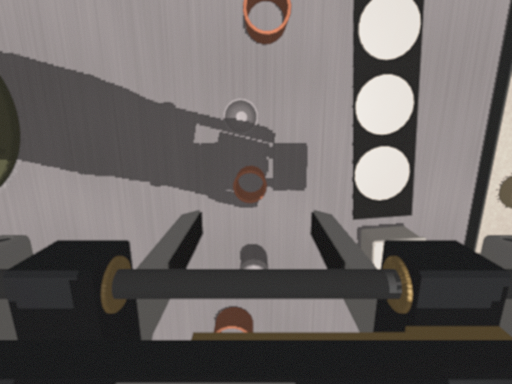

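32 is on its pad at (604.2, 196.0) against the pad's centre (604.9, 196.2). In w5 the 42 cutter is at (250,184), with the shakers at (240,115) and (253,260) clear of the jaws.

```bash
python3 -m inch '[-0.75,1.1,0,0,0,0,0.7,0,0,5,0,0,0,0.7,0,0,5,0,0,0,0.7,0,0,4,0,0,0,0.7,0,0,2,0,0,0,0.7,0,0,0.7,0,0,0,0.7,0,0,0,0,0,0,0.7,0,0,0,0,0,0,0,0,0,0,0,0,0,0,0,0,0,0,0,0,0,0,0,0,0,0,0,0,0,0,0,0,0,0,0]' 15
python3 -m inch '[0,0,-1,0,0,0,0,0,0,-5,0,0,0,0,0,0,-5,0,0,0,0,0,0,-5.7,0,0,0,0,4.3,-4.5,0,0,0,0,0,4.3,-4.5,0,0,0,0,0,4.3,-4.5,0,0,0,0,0,4.3,-4.5,0,0,0,0,0,0,0,0,0,0,0,0,0,0,0,0,0,0,0]'
python3 -c "
from h import *
held(*wrist('w6'))" | grep -E "tcp|cu| z [56]|HELD"
```

```text
time_s: 9.45
ee_pos: [0.4395, -0.0852, 0.0105]
eef_rot: [3.141, -0.001, 0.0]
force: [-1.2, 1.0, 6.3]
grip_width: 0.041
time_s: 10.7
ee_pos: [0.6108, 0.0945, 0.1771]
eef_rot: [3.141, 0.001, 0.0]
force: [-0.6, 0.2, -0.2]
grip_width: 0.0409
t 10.70 tcp [610.8  94.5 177.1] rot [3.141e+00 1.000e-03 0.000e+00] F [-0.6  0.2 -0.2] w 0.0409
cu [250.  91.] 176 z 52.2 encl 604.9 194.1 dia 31.1 | ell 604.8 194.2 ax 30 31 | from tcp -5.9 99.5
cu [137. 159.] 398 z 46.5 encl 459.8 115.8 dia 52.5 | ell 459.8 116.2 ax 50 52 | from tcp -151.0 21.3
wh [110.  64.] 24417 z 1.1 encl 428.0 209.6 dia 361.5 | ell 417.7 226.1 ax 195 388 | from tcp -182.8 115.0
wh [327. 102.] 16814 z 1.2 encl 699.2 150.9 dia 336.3 | ell 710.9 166.0 ax 181 355 | from tcp 88.4 56.3
wh [436. 128.] 21394 z 6.2 encl 859.5 126.2 dia 404.2 | ell 857.4 126.3 ax 224 413 | from tcp 248.6 31.7
wh [251.  94.] 1999 z 6.1 encl 604.7 196.4 dia 77.6 | ell 604.6 196.8 ax 76 78 | from tcp -6.2 101.9
wh [257. 215.] 733 z 6.1 encl 612.8 32.8 dia 56.4 | ell 612.7 31.1 ax 38 56 | from tcp 1.9 -61.7
wh [175. 222.] 1602 z 1.0 encl 487.4 32.4 dia 112.8 | ell 491.9 16.9 ax 72 124 | from tcp -123.4 -62.2
wh [ 66. 245.] 2357 z 0.9 encl 328.0 -21.4 dia 133.2 | ell 324.8 -18.5 ax 79 132 | from tcp -282.8 -116.0
wh [264. 264.] 321 z 5.9 encl 623.0 -52.6 dia 54.1 | ell 622.4 -48.4 ax 19 56 | from tcp 12.2 -147.1
wh [ 64. 316.] 701 z 0.8 encl 301.4 -146.2 dia 70.7 | ell 301.3 -148.0 ax 62 72 | from tcp -309.5 -240.7
wh [223. 318.] 1133 z 0.9 encl 557.3 -153.3 dia 86.5 | ell 557.8 -149.1 ax 72 89 | from tcp -53.6 -247.8
wh [301. 317.] 459 z 1.1 encl 680.8 -143.8 dia 61.5 | ell 681.4 -143.7 ax 42 62 | from tcp 69.9 -238.4
wh [449. 325.] 717 z 6.1 encl 922.0 -156.2 dia 75.2 | ell 924.5 -151.9 ax 52 73 | from tcp 311.1 -250.8
HELD [256. 223.] 1085 z 213.1 dia 43.7 off 0.9 -0.1
```

```bash
python3 -m inch '[0.15,-1.5,0,0,0,0,0,0,0,5,0,0,0,0,0,0,5,0,0,0,0,0,0,4,0,0,0,0,0,0,1.9,0,0,0,0,0,0,0,0,0,0,0,0,0,0,0,0,0,0]'
```

```text
time_s: 11.62
ee_pos: [0.6138, 0.11, 0.02]
eef_rot: [-3.141, -0.003, -0.0]
force: [0.4, -0.6, -0.4]
grip_width: 0.0411
```

```bash
python3 -m inch '[-0.1,0,0.2,0,0,0,0,0,0,0.2,0,0,0,0,0,0,0,0,0,0,0,0,0,0,0,0,0,0]'
```

```text
time_s: 12.12
ee_pos: [0.6122, 0.1099, 0.0147]
eef_rot: [-3.141, -0.001, -0.0]
force: [-0.3, 0.3, 5.7]
grip_width: 0.0409
```

```bash
python3 -m inch '[0,0,0,0,0,0,0.65,0,0,0,0,0,0,0.65,0,0,0,0,0,0,0.65,0,0,-3,0,0,0,0.65,0,0,-6,0,0,0,0.85,0,0,-6,0,0,0,0.85,0,0,-1.2,0,0,0,0.85,0,0,0,0,0,0,0.85]'
python3 -c "
from h import *
wrist('w7')" | grep -E "tcp|cu| z [56]"
python3 -m inch '[-3.8,0,0,0,0,0,0.85,-3.8,0,0,0,0,0,0.85,-3.8,0,0,0,0,0,0.85,-3.9,-0.6,0,0,0,0,0.85,0,0,0,0,0,0,0.85,0,0,0,0,0,0,0.85]'
python3 -c "
from h import *
wrist('w8')" | grep -E "tcp|cu"
```

```text
time_s: 13.12
ee_pos: [0.6118, 0.1099, 0.176]
eef_rot: [-3.142, -0.001, -0.0]
force: [0.4, -0.8, -0.5]
grip_width: 0.0801
t 13.12 tcp [611.8 109.9 176. ] rot [-3.142e+00 -1.000e-03 -0.000e+00] F [ 0.4 -0.8 -0.5] w 0.0801
cu [249. 105.] 175 z 52.2 encl 604.7 194.6 dia 30.9 | ell 604.5 194.6 ax 30 30 | from tcp -7.1 84.7
cu [137. 170.] 395 z 46.5 encl 460.0 116.2 dia 52.6 | ell 459.9 116.7 ax 51 52 | from tcp -151.8 6.4
cu [257. 180.] 201 z 51.9 encl 613.4 110.5 dia 41.5 | ell 613.5 110.4 ax 41 41 | from tcp 1.6 0.6
wh [108.  65.] 24128 z 1.1 encl 428.9 219.8 dia 350.3 | ell 407.5 242.7 ax 193 400 | from tcp -182.9 109.9
wh [324. 107.] 17098 z 1.2 encl 702.7 144.3 dia 374.9 | ell 690.2 155.0 ax 195 398 | from tcp 90.8 34.4
wh [433. 126.] 20383 z 6.3 encl 834.7 146.3 dia 374.1 | ell 852.4 141.2 ax 215 440 | from tcp 222.8 36.4
wh [252. 101.] 1549 z 6.1 encl 604.6 196.2 dia 77.2 | ell 604.6 197.0 ax 74 77 | from tcp -7.2 86.3
wh [213. 241.] 1972 z 1.0 encl 541.1 3.3 dia 113.2 | ell 539.7 3.4 ax 97 111 | from tcp -70.8 -106.6
wh [259. 233.] 1920 z 6.0 encl 616.4 15.4 dia 77.5 | ell 616.1 
[... 1190 characters left out ...]
 z 1.3 encl 703.0 172.9 dia 332.6 | ell 704.2 181.7 ax 170 368 | from tcp 244.0 57.1
wh [496. 166.] 3478 z 6.3 encl 786.0 143.5 dia 282.9 | ell 728.8 241.9 ax 117 535 | from tcp 327.1 27.7
wh [360. 111.] 1666 z 6.2 encl 605.4 196.6 dia 77.7 | ell 604.8 196.4 ax 75 77 | from tcp 146.5 80.8
wh [358. 172.] 1084 z 6.1 encl 612.7 109.5 dia 77.4 | ell 612.0 109.7 ax 75 77 | from tcp 153.7 -6.3
wh [369. 232.] 1149 z 6.1 encl 622.3 21.3 dia 77.3 | ell 626.6 24.1 ax 48 79 | from tcp 163.3 -94.5
wh [140. 236.] 1209 z 0.9 encl 295.2 9.6 dia 105.6 | ell 263.0 1.4 ax 54 159 | from tcp -163.8 -106.2
wh [242. 317.] 5184 z 1.0 encl 434.3 -135.4 dia 307.9 | ell 439.2 -128.9 ax 114 325 | from tcp -24.6 -251.1
```

View pics/w8.png

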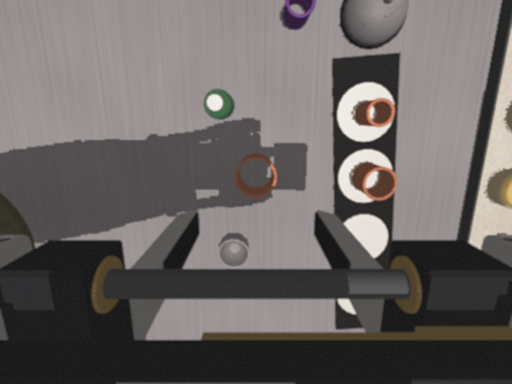

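42 is on its pad to within about 1 mm. In w8 the 52 cutter is under the TCP at (256,175).

```bash
python3 -m inch '[0,-0.1,0,0,0,0,0.8,0,0,5,0,0,0,0.8,0,0,5,0,0,0,0.8,0,0,4,0,0,0,0.8,0,0,2,0,0,0,0.8,0,0,0.65,0,0,0,0.8,0,0,0,0,0,0,0.8,0,0,0,0,0,0,0,0,0,0,0,0,0,0,0,0,0,0,0,0,0,0,0,0,0,0,0,0,0,0,0,0,0,0,0]' 15
python3 -m inch '[0,0,-1,0,0,0,0,0,0,-5,0,0,0,0,0,0,-5,0,0,0,0,0,0,-5.6,0,0,0,0,3.94,2.52,0,0,0,0,0,3.94,2.52,0,0,0,0,0,3.94,2.52,0,0,0,0,0,3.94,2.54,0,0,0,0,0,0,0,0,0,0,0,0,0,0,0,0,0,0,0]'
python3 -c "
from h import *
held(*wrist('w9'))" | grep -E "tcp|cu|HELD"
```

```text
time_s: 15.48
ee_pos: [0.4591, 0.1169, 0.01]
eef_rot: [-3.141, -0.001, -0.0]
force: [-1.4, 0.8, 6.1]
grip_width: 0.0509
time_s: 16.73
ee_pos: [0.6159, 0.0161, 0.1756]
eef_rot: [-3.141, 0.001, -0.0]
force: [-0.4, 1.2, -1.6]
grip_width: 0.0508
t 16.73 tcp [615.9  16.1 175.6] rot [-3.141e+00  1.000e-03 -0.000e+00] F [-0.4  1.2 -1.6] w 0.0508
cu [245.  20.] 305 z 51.9 encl 604.8 194.0 dia 32.5 | ell 604.8 193.9 ax 30 33 | from tcp -11.1 177.9
cu [253.  95.] 238 z 52.1 encl 613.2 109.2 dia 40.7 | ell 613.0 109.3 ax 40 40 | from tcp -2.7 93.1
wh [114.  59.] 20592 z 1.1 encl 424.9 148.9 dia 310.1 | ell 425.6 159.6 ax 197 342 | from tcp -191.0 132.7
wh [247.  34.] 2062 z 6.1 encl 604.6 196.7 dia 77.6 | ell 604.7 196.8 ax 77 77 | from tcp -11.2 180.6
wh [326. 102.] 15406 z 1.2 encl 702.9 62.6 dia 353.0 | ell 717.8 88.1 ax 148 391 | from tcp 87.0 46.4
wh [432. 126.] 20578 z 6.2 encl 861.7 69.4 dia 366.2 | ell 853.7 55.2 ax 220 405 | from tcp 245.8 53.2
wh [253.  97.] 1306 z 6.0 encl 612.1 110.2 dia 77.7 | ell 612.6 111.5 ax 73 78 | from tcp -3.8 94.1
wh [253. 101.] 571 z 6.1 encl 613.4 109.5 dia 35.3 | ell 613.0 110.0 ax 33 35 | from tcp -2.5 93.4
wh [ 98. 225.] 7196 z 0.9 encl 388.9 -54.2 dia 316.5 | ell 375.2 -73.7 ax 122 357 | from tcp -227.0 -70.4
wh [259. 221.] 801 z 5.9 encl 620.0 -56.7 dia 61.7 | ell 620.2 -57.0 ax 37 61 | from tcp 4.2 -72.8
wh [223. 260.] 304 z 1.1 encl 565.4 -123.7 dia 42.1 | ell 565.1 -121.7 ax 37 41 | from tcp -50.4 -139.8
wh [218. 316.] 1489 z 0.9 encl 552.0 -224.0 dia 107.8 | ell 556.8 -224.7 ax 73 115 | from tcp -63.9 -240.1
wh [308. 316.] 797 z 1.0 encl 702.7 -219.7 dia 75.3 | ell 700.7 -223.0 ax 52 74 | from tcp 86.8 -235.8
HELD [257. 226.] 1375 z 212.0 dia 53.3 off 0.8 -0.4
```

```bash
python3 -m inch '[0.03,0,0,0,0,0,0,0,0,5,0,0,0,0,0,0,5,0,0,0,0,0,0,4,0,0,0,0,0,0,1.7,0,0,0,0,0,0,0,0,0,0,0,0,0,0,0,0,0,0]'
```

```text
time_s: 17.65
ee_pos: [0.6177, 0.0159, 0.0205]
eef_rot: [3.142, -0.003, 0.0]
force: [-0.0, 0.4, 0.1]
grip_width: 0.0511
```

```bash
python3 -m inch '[-0.1,0,0.2,0,0,0,0,0,0,0.25,0,0,0,0,0,0,0,0,0,0,0,0,0,0,0,0,0,0]'
```

```text
time_s: 18.15
ee_pos: [0.6161, 0.0158, 0.015]
eef_rot: [3.142, -0.001, -0.0]
force: [-2.0, 0.3, 6.1]
grip_width: 0.0508
```

```bash
python3 -m inch '[0,0,0,0,0,0,0.75,0,0,0,0,0,0,0.75,0,0,0,0,0,0,0.75,0,0,-3,0,0,0,0.75,0,0,-6,0,0,0,0.95,0,0,-6,0,0,0,0.95,0,0,-1.2,0,0,0,0.95,0,0,0,0,0,0,0.95]'
python3 -c "
from h import *
wrist('w10')" | grep -E "tcp|cu| z [56]"
python3 -m inch '[-2.56,4.25,0,0,0,0,0.95,-2.56,4.25,0,0,0,0,0.95,-2.56,4.25,0,0,0,0,0.95,-2.56,4.25,0,0,0,0,0.95,-2.56,4.25,0,0,0,0,0.95,-2.56,4.25,0,0,0,0,0.95,-2.56,4.25,0,0,0,0,0.95,-2.56,4.25,0,0,0,0,0.95,0,0,0,0,0,0,0.95,0,0,0,0,0,0,0.95]'
python3 -c "
from h import *
wrist('w11')" | grep -E "tcp|cu"
```

```text
time_s: 19.15
ee_pos: [0.6158, 0.0158, 0.176]
eef_rot: [3.142, -0.001, -0.0]
force: [0.1, -0.0, -0.9]
grip_width: 0.089
t 19.15 tcp [615.8  15.8 176. ] rot [ 3.142e+00 -1.000e-03 -0.000e+00] F [ 0.1 -0.  -0.9] w 0.0890
cu [245.  20.] 301 z 51.9 encl 604.9 193.8 dia 32.5 | ell 604.7 193.7 ax 30 32 | from tcp -10.9 177.9
cu [253.  95.] 246 z 52.2 encl 612.8 109.2 dia 40.8 | ell 612.9 109.2 ax 40 40 | from tcp -2.9 93.3
cu [257. 183.] 290 z 51.8 encl 616.8 15.0 dia 53.2 | ell 617.2 15.0 ax 50 53 | from tcp 1.0 -0.8
wh [41. 53.] 1832 z 1.0 encl 340.0 167.2 dia 128.9 | ell 340.6 170.1 ax 41 138 | from tcp -275.8 151.3
wh [139.  69.] 10160 z 1.1 encl 466.1 139.8 dia 220.3 | ell 460.3 145.5 ax 158 219 | from tcp -149.6 123.9
wh [247.  34.] 2022 z 6.1 encl 604.1 196.3 dia 77.0 | ell 604.1 196.2 ax 75 77 | from tcp -11.7 180.5
wh [329.  56.] 6015 z 1.2 encl 719.8 157.4 dia 152.1 | ell 708.2 147.4 ax 110 175 | from tcp 104.0 141.5
wh [432. 126.] 20119 z 6.2 encl 861.0 71.6 dia 362.6 | ell 857.9 45.4 ax 201 500 | from tcp 245.3 55.7
wh [253.  98.] 1249 z 6.1 encl 611.9 109.9 dia 76.9 | ell 611.
[... 1636 characters left out ...]
.7 dia 99.7 | ell 583.8 -185.4 ax 18 109 | from tcp 174.1 140.7
wh [125. 155.] 1888 z 1.0 encl 228.6 -303.6 dia 128.5 | ell 227.9 -304.1 ax 67 126 | from tcp -182.1 19.9
wh [130. 208.] 14172 z 0.9 encl 237.2 -382.3 dia 421.5 | ell 220.5 -367.8 ax 219 463 | from tcp -173.5 -58.8
wh [216. 132.] 355 z 1.0 encl 358.1 -270.7 dia 42.8 | ell 356.8 -269.4 ax 25 42 | from tcp -52.6 52.8
wh [312. 238.] 1499 z 1.1 encl 504.0 -413.0 dia 126.2 | ell 496.2 -420.2 ax 62 134 | from tcp 93.2 -89.5
wh [189. 321.] 2555 z 0.9 encl 300.0 -566.3 dia 159.5 | ell 301.1 -566.8 ax 84 165 | from tcp -110.8 -242.8
wh [330. 316.] 1772 z 1.0 encl 535.9 -562.5 dia 133.4 | ell 531.6 -561.6 ax 71 145 | from tcp 125.1 -239.0
```

View pics/w11.png

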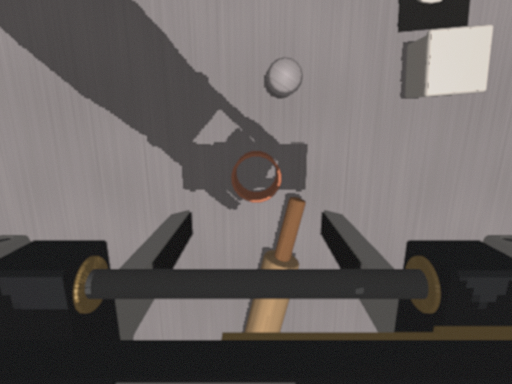

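52 is at (616.8, 15.0) against the pad's (616.6, 15.7). In w11 the 62 ring is at (256,177) under the TCP, and the rolling-pin handle end at (295,203) is about 20 mm clear of the right finger.

```bash
python3 -m inch '[0,0,0,0,0,0,0.88,0,0,5,0,0,0,0.88,0,0,5,0,0,0,0.88,0,0,4,0,0,0,0.88,0,0,2,0,0,0,0.88,0,0,0.6,0,0,0,0.88,0,0,0,0,0,0,0.88,0,0,0,0,0,0,0,0,0,0,0,0,0,0,0,0,0,0,0,0,0,0,0,0,0,0,0,0,0,0,0,0,0,0,0]' 15
python3 -m inch '[0,0,-1,0,0,0,0,0,0,-5,0,0,0,0,0,0,-5,0,0,0,0,0,0,-5.6,0,0,0,0,3.53,-4.12,0,0,0,0,0,3.53,-4.12,0,0,0,0,0,3.53,-4.12,0,0,0,0,0,3.53,-4.12,0,0,0,0,0,3.53,-4.12,0,0,0,0,0,3.53,-4.12,0,0,0,0,0,0,0,0,0,0,0,0,0,0,0,0,0,0,0]'
python3 -c "
from h import *
held(*wrist('w12'))" | grep -E "tcp|cu|HELD"
```

```text
time_s: 22.0
ee_pos: [0.4111, -0.3244, 0.0106]
eef_rot: [3.141, -0.001, -0.0]
force: [-1.6, 0.8, 5.8]
grip_width: 0.0614
time_s: 23.5
ee_pos: [0.6223, -0.0772, 0.1761]
eef_rot: [3.141, 0.0, 0.0]
force: [0.2, -0.7, -1.8]
grip_width: 0.0612
t 23.50 tcp [622.3 -77.2 176.1] rot [3.141 0.    0.   ] F [ 0.2 -0.7 -1.8] w 0.0612
cu [247.  17.] 244 z 51.7 encl 613.2 107.5 dia 41.4 | ell 613.3 107.0 ax 39 41 | from tcp -9.1 184.7
cu [250.  96.] 307 z 52.1 encl 616.9 14.3 dia 51.4 | ell 616.8 14.7 ax 49 51 | from tcp -5.4 91.6
wh [119.  48.] 17944 z 1.1 encl 440.1 63.7 dia 301.8 | ell 475.3 73.8 ax 143 394 | from tcp -182.2 141.0
wh [247.  33.] 1540 z 6.2 encl 611.9 110.1 dia 77.5 | ell 612.0 110.2 ax 77 77 | from tcp -10.4 187.4
wh [324.  98.] 13668 z 1.2 encl 705.8 -21.7 dia 333.1 | ell 715.5 15.1 ax 115 410 | from tcp 83.4 55.5
wh [427. 126.] 21230 z 6.2 encl 856.4 -37.9 dia 387.0 | ell 857.2 -61.9 ax 220 483 | from tcp 234.1 39.3
wh [247.  17.] 386 z 6.2 encl 610.9 116.9 dia 30.1 | ell 611.9 115.9 ax 22 30 | from tcp -11.4 194.1
wh [251. 103.] 940 z 6.1 encl 617.0 14.9 dia 45.7 | ell 616.6 15.3 ax 44 45 | from tcp -5.4 92.2
wh [ 91. 213.] 10012 z 0.9 encl 397.6 -142.4 dia 315.1 | ell 389.8 -145.0 ax 177 317 | from tcp -224.7 -65.2
wh [216. 258.] 396 z 1.0 encl 564.0 -210.5 dia 48.0 | ell 563.3 -213.1 ax 38 51 | from tcp -58.3 -133.2
wh [258. 316.] 4390 z 1.0 encl 624.7 -342.3 dia 266.9 | ell 628.1 -317.0 ax 82 307 | from tcp 2.3 -265.1
HELD [256. 226.] 1507 z 211.9 dia 63.0 off 0.8 0.8
```

```bash
python3 -m inch '[0,-0.05,0,0,0,0,0,0,0,5,0,0,0,0,0,0,5,0,0,0,0,0,0,4,0,0,0,0,0,0,1.7,0,0,0,0,0,0,0,0,0,0,0,0,0,0,0,0,0,0]'
```

```text
time_s: 24.42
ee_pos: [0.6237, -0.0768, 0.021]
eef_rot: [3.141, -0.003, -0.0]
force: [0.9, -0.7, -0.8]
grip_width: 0.0614
```

```bash
python3 -m inch '[-0.1,0,0.2,0,0,0,0,0,0,0.25,0,0,0,0,0,0,0,0,0,0,0,0,0,0,0,0,0,0]'
```

```text
time_s: 24.92
ee_pos: [0.6222, -0.0765, 0.0156]
eef_rot: [3.141, -0.001, -0.0]
force: [-2.1, 1.4, 5.8]
grip_width: 0.0616
```

Now release, lift, then back off towards the robot for a clear view of the row.

```bash
python3 -m inch '[0,0,0,0,0,0,0.86,0,0,0,0,0,0,0.86,0,0,0,0,0,0,0.86,0,0,-3,0,0,0,0.86,0,0,-6,0,0,0,0.95,0,0,-6,0,0,0,0.95,0,0,-1.2,0,0,0,0.95,0,0,0,0,0,0,0.95]'
python3 -c "
from h import *
wrist('w13')" | grep -E "tcp|cu| z [56]"
python3 -m inch '[-4,0,0,0,0,0,0.95,-4,0,0,0,0,0,0.95,-4,0,0,0,0,0,0.95,-4,0,0,0,0,0,0.95,0,0,0,0,0,0,0.95,0,0,0,0,0,0,0.95]'
python3 -c "
from h import *
from station import ctrl
held(*wrist('w14'))" | grep -E "tcp|cu"
python3 -c "
from station import ctrl
import cv2
p,d=ctrl.camera('side');cv2.imwrite('pics/side1.png',cv2.resize(p[60:280,130:400,::-1],None,fx=2.6,fy=2.6))"
```

```text
time_s: 25.92
ee_pos: [0.6218, -0.0764, 0.1766]
eef_rot: [3.142, -0.001, 0.0]
force: [-0.4, -0.2, -0.8]
grip_width: 0.0891
t 25.93 tcp [621.8 -76.4 176.6] rot [ 3.142e+00 -1.000e-03  0.000e+00] F [-0.4 -0.2 -0.8] w 0.0891
cu [248.  17.] 263 z 51.9 encl 612.8 107.7 dia 41.9 | ell 613.0 107.2 ax 39 41 | from tcp -8.9 184.1
cu [251.  96.] 316 z 52.1 encl 616.6 14.9 dia 51.1 | ell 616.6 14.9 ax 50 51 | from tcp -5.2 91.3
cu [254. 155.] 68 z 51.8 encl 620.0 -55.7 dia 44.9 | ell 621.3 -61.2 ax 32 48 | from tcp -1.8 20.8
cu [257. 189.] 315 z 52.0 encl 623.1 -76.7 dia 62.4 | ell 623.3 -77.2 ax 61 61 | from tcp 1.4 -0.2
wh [156.  17.] 1451 z 1.2 encl 495.0 114.0 dia 79.9 | ell 499.5 116.4 ax 57 81 | from tcp -126.7 190.5
wh [195.  36.] 1211 z 1.2 encl 543.8 91.9 dia 94.4 | ell 544.8 94.5 ax 29 107 | from tcp -77.9 168.3
wh [296.   7.] 300 z 1.3 encl 671.1 132.3 dia 33.0 | ell 671.1 131.2 ax 30 33 | from tcp 49.4 208.7
wh [427. 124.] 20554 z 6.3 encl 860.4 -21.0 dia 362.3 | ell 856.7 -32.1 ax 226 409 | from tcp 238.6 55.5
wh [247.  34.] 1460 z 6.2 encl 611.3 109.7 dia 76.9 | ell 611.4 109.3 ax
[... 1695 characters left out ...]
33.] 1342 z 6.2 encl 612.0 109.8 dia 76.4 | ell 609.4 105.4 ax 63 76 | from tcp 150.1 186.2
wh [442. 109.] 14916 z 1.2 encl 705.8 -19.8 dia 328.1 | ell 709.9 -1.5 ax 129 389 | from tcp 243.9 56.7
wh [495. 158.] 4070 z 6.2 encl 789.2 -34.1 dia 287.0 | ell 787.6 -56.6 ax 72 379 | from tcp 327.3 42.3
wh [361. 102.] 891 z 6.1 encl 616.8 16.5 dia 77.1 | ell 615.7 16.8 ax 74 76 | from tcp 154.9 93.0
wh [379. 102.] 480 z 6.2 encl 624.3 17.0 dia 38.9 | ell 624.8 16.8 ax 26 39 | from tcp 162.4 93.4
wh [377. 174.] 627 z 6.2 encl 629.5 -78.1 dia 49.4 | ell 631.1 -79.1 ax 34 48 | from tcp 167.6 -1.6
wh [251. 317.] 6799 z 0.9 encl 459.6 -346.3 dia 390.3 | ell 458.9 -321.5 ax 98 423 | from tcp -2.3 -269.9
```

View pics/side1.png

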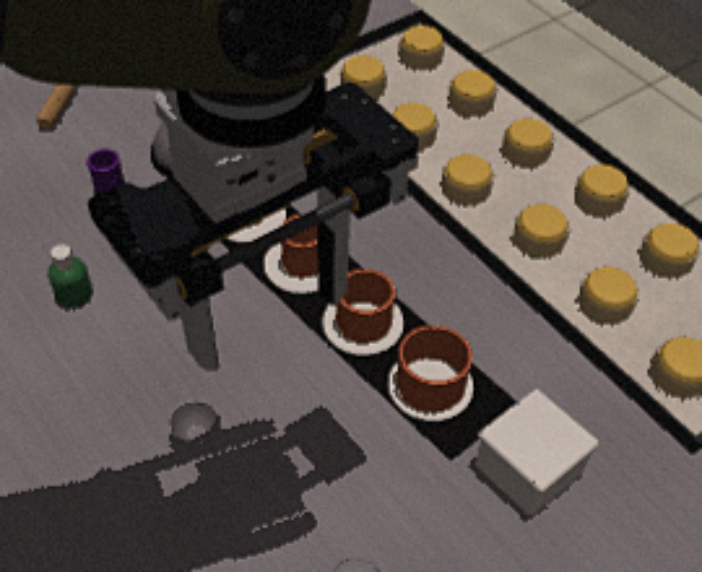

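The side view shows the 62, 52 and 42 cutters upright and centred on their pads, at about (430,370), (362,305) and (300,245). The largest is by the salt box. The 32 is hidden behind the gripper here, but it was measured standing on its pad at 19 s, and nothing has gone near it since.

```bash
python3 -c "
from station import ctrl
print(ctrl.hand_in())"
```

```text
the job is handed in; nothing more can be done
None
```

All four scone cutters are back on the mat, one per pad and upright with the rim up: 32 mm next to the bell, then 42, 52, and 62 mm by the salt box. The job took about 27 s of robot time. The purple look-alike was left alone.

The last wrist-camera checks put each cutter within about 1.5 mm of its pad's centre, with rims about 50 mm above the table as expected:

| Cutter | Position (mm) | Pad centre (mm) |
|---|---|---|
| 32 mm | (604.2, 196.0) | (604.9, 196.3) |
| 42 mm | (613.4, 110) | (612.5, 109.8) |
| 52 mm | (616.8, 15.0) | (616.6, 15.6) |
| 62 mm | (623.1, −76.7) | (622.5, −76.6) |

- **Disagreement between views:** slanted views from further off put the 32 and 42 cutters about 2 mm lower in y than the overhead ones. I took this as camera error.
- **Not confirmed at the end:** the gripper hid the 32 mm cutter in the last side picture, so its last check was at 19 s, when it was standing on its pad. The arm did not go near it after that.

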